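Slide the tall paint crate home into its bench bay

ROBOT

A 7-joint arm with a two-finger parallel gripper is mounted at the origin on the work surface. World frame = base frame: x ahead of the robot, y to its left, z up, the work surface at z = 0. Lengths are in mm, angles in rad, forces in N, time in s.
With the tool pointing down it reaches from about 400 to 875 mm from the base axis. Payload 4.4 kg.
Tool frame: the origin (TCP) lies midway between the tips of the shut fingers; the grasp point (between the pads) lies 19 mm behind it (ctrl.pinch_z is the distance from the TCP to the grasp point, in mm); z points along the fingers, y is the line along which they close (so a half turn about z gives the same grasp; the last joint's range is limited). The gripper opens to 85 mm and grips with 20 to 120 N. Pads are 22 mm wide; open, the fingers measure 114 mm over their backs; the gripper's body (76 mm by 85 mm) begins 54 mm behind the grasp point. The pads swing forward as they close: fully open they stand 13 mm farther back than shut.
Start: joints at [1.171, 0.628, 0.038, 1.517, -0.027, 0.996, -0.02], TCP at [212.991, -614.128, 231.313] pointing down, gripper open.
Joint ranges: [-3.06, 3.06], [-0.37, 2.12], [-1.25, 1.32], [0.18, 2.47], [-1.1, 4.24], [0.23, 1.98], [-2.94, 2.94]. Speed limits (rad/s): [2.57, 2.57, 3.14, 3.14, 3.14, 3.14, 3.14].

INTERFACE

Orientations are given as [roll, pitch, yaw] about the fixed x, y, z axes, in that order (R = Rz(yaw) Ry(pitch) Rx(roll)).
In Python, from cell import read_state, cams, order, ctrl gives the robot as it stands.
- The arm moves only by the tool move_arm, never from a script. Its argument "targets" is text: rows parted by semicolons, each of 7 numbers parted by spaces: the gripper's target within -1 to 1 (fully open at 1, half-way at 0, shut at -1), then the shift along the tool's x, y, z in cm, then the turn, a rotation vector about the tool's x, y, z in degrees. A call has 1 to 5 rows; each row shifts and turns the commanded pose from where the row before left it, along the tool's axes as they then stand; what a row does not reach is not made up. A row lasts 1/12 s, in which the tool goes at most 41.7 mm and 7.16 degrees, less where a joint would pass 70% of its speed; a pose out of reach is approached as far as the arm can. A call with a gripper value outside its range is refused whole. The fingers move at their own pace and stop on an object; the grip force is fixed at half the most. Time passes only in rows, so rows that do not move let the fingers close. It gives the time, the measured TCP pose, the force, the opening and the grip force at its end, in the units of the state.
- read_state(): the state, without advancing time (a new reading comes with each control period).
- cams.get_image(name): name is "scene" or "side" or "wrist"; returns a dict with "color" (480x640x3 uint8, red, green, blue), "fovy" (degrees; the focal length in pixels is half the picture's height over the tangent of half this angle, whatever the lens; pixels are square), "cx", "cy" (the principal point, pixels), "k1" (the pictures are not rectified: a ray, as slopes to the right and down, at radius r is drawn at 1 + k1 r^2 times it, then the intrinsics apply), "rvec" (rotation vector, rad) and "tvec" (3), from world to camera coordinates, as OpenCV has them. Camera axes: x right, y down, z forward; pixel columns grow to the right and rows downward; lengths in mm; the calibration is good to about 2 mm. A picture is of the moment at which its call begins. There is no depth.
- order.finish_job(): hands the job in; it is judged then, once.
The state is a dict: "clock": time; "qpos": joint angles; "qd": joint speeds; "tau": joint torques, N m; "eef_pos": TCP position; "tool_rot": TCP orientation; "force": force on the tool from outside, world axes, zero at the start; "torque": the same for the moment, N m; "width": finger opening in mm; "gripper_force": force on a finger pad.
Only numpy, scipy, OpenCV 4.12 (cv2) and the standard library are available. Lean on these libraries where they do the work, as an engineer would, in place of code of your own. Each camera call takes 0.05 s, during which the arm holds its last target. There are 200 camera calls.

TASK

Push the tall paint crate across the bench, first sideways until it stands in front of the bay made of wooden battens, then back between the side battens until its foot board is flush against the back batten. It is top-heavy: push only on the edges of the low, broad foot board so that it slides, never on the box or brushes above, and do not tip, pinch or lift it. Leave the paint bottle, the paint jar and the mug where they stand.

Things in the scene. Friction and masses are not known exactly. Their poses are not given: they have to be found in the camera images.
- crate: Loose top-heavy crate, 1.0 to 1.7 kg, 245 mm high. Foot: a wooden board 135 (its x) by 180 (its y) by 36 mm high, with a tall box on its rear half; 5 to 12 N slide it. Origin: centre of the board's underside; +x to the rear, z up; the centre of mass is 20 mm behind it (+x). Starts left or right of the bay's line, turned up to 15 degrees. Pushed from the front above 65 mm height it may tip.
- bay: Three battens, 30 mm high and wide, fixed to the bench. Origin: on the bench, middle of the back batten's front face; x points into the bay, away from the robot, y left. Side battens' inner faces at y = +-104 mm, from x = 0 to -60 mm, then flared to about y = +-120 at x = -100 mm. Turned up to 5 degrees. With the crate home, its origin is at x = -67.5 mm and its x along the bay's x.
- rear_left (a point): Rear left corner of the crate's foot board, at the crate's x = +67.5, y = +90 mm, 18 mm above the underside.
- rear_right (a point): Rear right corner of the crate's foot board, at the crate's x = +67.5, y = -90 mm, 18 mm above the underside.
- paint_box: Plywood box on the foot board, part of the crate, not to be touched: 80 (x) by 90 (y) by 150 mm, brushes above it to 245 mm over the bench. Origin: centre of its underside, 27.5 mm behind (+x) the crate's origin, 36 mm above the bench. Flush with the board's rear edge: the board sticks out 55 mm before it (-x) and 45 mm on either side.
- paint_bottle: Bystander: upright green paint bottle, 54 mm diameter, 130 mm high, origin at the centre of its underside. It stands on the other side of the bay's line from where the crate starts, about 180 to 220 mm from the middle of the bench.
- paint_jar: Bystander: blue paint jar with white lid, 68 mm diameter, 80 mm high, beside the bay; origin at the centre of its underside.
- water_mug: Bystander: white mug, 72 mm diameter, 85 mm high, beside the bay on the other side; origin at the centre of its underside.
Not all that is in view belongs to the job. Of the things that look like the crate, the largest one is meant.

How it is judged (in metres and radians):
On the way:
1. the crate stands in line with the bay, in front of it or just entering (y of crate in the frame of bay between -0.03 and 0.03 m and x of crate in the frame of bay below -0.1 m), for 0.1 s.
At the end, for the whole second after the job is handed in: Both rear corners of the crate's foot board are within 8 mm of the bay's back batten, the crate stands between the side battens (within 18 mm of the bay's middle), flat on the bench (tilt under 3 degrees) and at rest (x of each of rear_left, rear_right in the frame of bay above -0.008 m and y of crate in the frame of bay between -0.018 and 0.018 m and angle between crate's own z axis and vertical below 0.05 rad and height (world z) of crate below 0.006 m and linear speed of crate below 0.01 m/s); the robot touches nothing.
It fails at once if the crate tips by more than 8 degrees (angle between crate's own z axis and vertical above 0.14 rad).
It fails at once if the crate is lifted (its origin more than 15 mm above the bench) (height (world z) of crate above 0.015 m).
It fails at once if the robot pushes or grips the box or brushes above the foot board (over 2 N) (contact force between paint_box and the fingers above 2 N or contact force between paint_box and the arm above 2 N).
It fails at once if the paint bottle, the paint jar or the mug is shifted by more than 20 mm or tipped ((distance of paint_bottle from where it was at the start of the episode above 0.02 m or angle between paint_bottle's own z axis and vertical above 0.3 rad) or (distance of paint_jar from where it was at the start of the episode above 0.02 m or angle between paint_jar's own z axis and vertical above 0.3 rad) or (distance of water_mug from where it was at the start of the episode above 0.02 m or angle between water_mug's own z axis and vertical above 0.3 rad)).
It also fails if it takes over 64 s, if anything falls off the work surface, if the arm or the gripper's body presses on something with over 40 N, if the wrist force passes 120 N, or if a joint passes its speed limit or range.

## Working session

There is one attempt and no reset: what is moved stays moved. The work goes in short steps, Python scripts to look and compute and a tool call to move; the robot and the scene stay as the last step left them, time stands still between calls to the robot, and variables do not carry over. Pictures are saved under pics/ and viewed, at most 10 in all, crops included, and the job is handed in when it is done.

Besides the shell and the picture viewer there is one more tool, called after "Request:" in YAML: its name, and indented under it one key for each argument. move_arm: Moves the arm, as the interface text tells. Its arguments: {"type":"object","properties":{"targets":{"type":"string"}},"required":["targets"]}

```bash
mkdir -p pics; ls; python3 - <<'E'
from cell import read_state, cams
import cv2
s=read_state();print({k:s[k] for k in('clock','eef_pos','tool_rot','force','width')})
for n in('scene','side'):
    d=cams.get_image(n);print(n,d['fovy'],d['cx'],d['cy'],d['k1'],d['rvec'],d['tvec'])
    cv2.imwrite(f'pics/{n}0.png',d['color'][...,::-1])
E
```

```text
pics
{'clock': 0.0, 'eef_pos': array([ 212.77274353, -613.50910911,  230.38219283]), 'tool_rot': array([-3.13965786e+00,  4.36181308e-05,  3.33748913e-01]), 'force': array([-0.17831421,  0.48107275, -0.26834971]), 'width': 85.25560952944555}
scene 49.57521431082861 319.8142587080286 240.58805864558855 -0.1177068135473048 [ 1.52287475  1.80034938 -0.92009507] [  20.3495218  -267.86589387 1551.15697273]
side 43.59880409629476 324.6265401579931 231.19129455072533 -0.04046736080386813 [ 0.47841191 -2.76338415  1.0842382 ] [ 564.01627408  141.57834203 1182.40907064]
```

View pics/scene0.png

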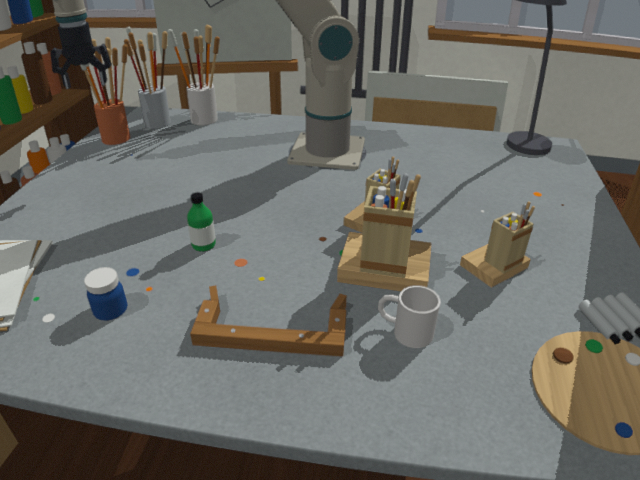

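View pics/side0.png

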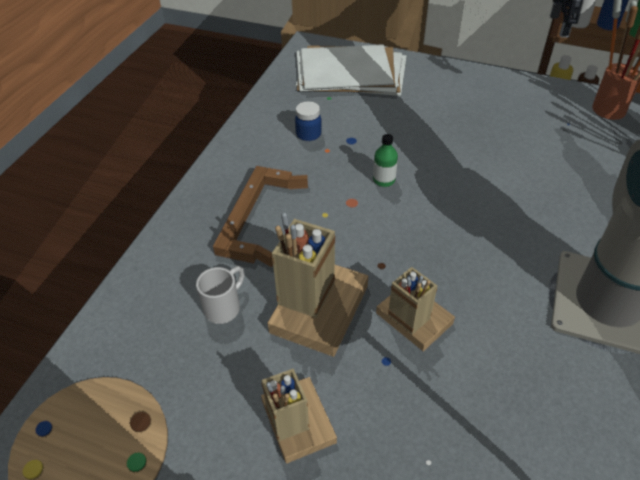

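Both views show three crate-like things. The candidates are scene (388,240) / side (318,285), which is the largest; scene (378,203) / side (415,307), a small one nearer the robot; and scene (503,250) / side (297,420), a small one further left. The largest fits. The bay is at scene (268,335), bottle at (202,222), jar at (107,293) and mug at (415,315). I'll confirm with an enlarged crop.

```bash
cat > h.py <<'E'
import numpy as np, cv2
from cell import cams
def get(n): return cams.get_image(n)
def ray(d,p):
    f=240/np.tan(np.radians(d['fovy'])/2); q=np.array([(p[0]-d['cx'])/f,(p[1]-d['cy'])/f]); s=q.copy()
    for _ in range(20): s=q/(1+d['k1']*(s@s))
    R=cv2.Rodrigues(np.array(d['rvec'],float))[0]; return -R.T@np.array(d['tvec']), R.T@np.array([*s,1])
def pt(d,p,z):
    c,v=ray(d,p); return (c+v*(z-c[2])/v[2])[:2]
def proj(d,P):
    f=240/np.tan(np.radians(d['fovy'])/2)
    R=cv2.Rodrigues(np.array(d['rvec'],float))[0]; X=np.atleast_2d(P)@R.T+np.array(d['tvec']); s=X[:,:2]/X[:,2:]
    return s*(1+d['k1']*(s**2).sum(1,keepdims=True))*f+[d['cx'],d['cy']]
E
python3 - <<'E'
import cv2,numpy as np
a=cv2.imread('pics/scene0.png')[150:370,180:450]; b=cv2.imread('pics/side0.png')[160:360,210:460]
a=cv2.resize(a,None,fx=2.9,fy=2.7,interpolation=cv2.INTER_CUBIC)
b=cv2.resize(b,None,fx=3.2,fy=3,interpolation=cv2.INTER_CUBIC)
cv2.imwrite('pics/ca.png',a);cv2.imwrite('pics/cb.png',b)
E
```

```text
(no output)
```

View pics/ca.png

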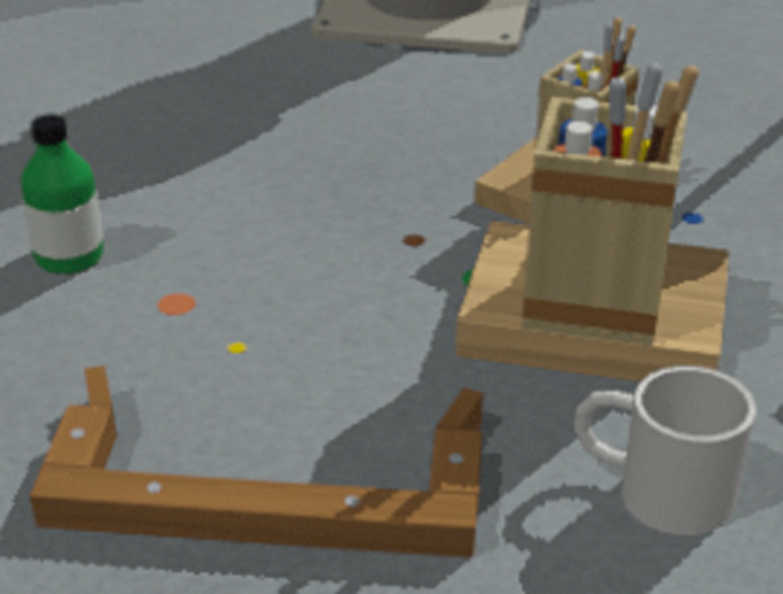

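View pics/cb.png

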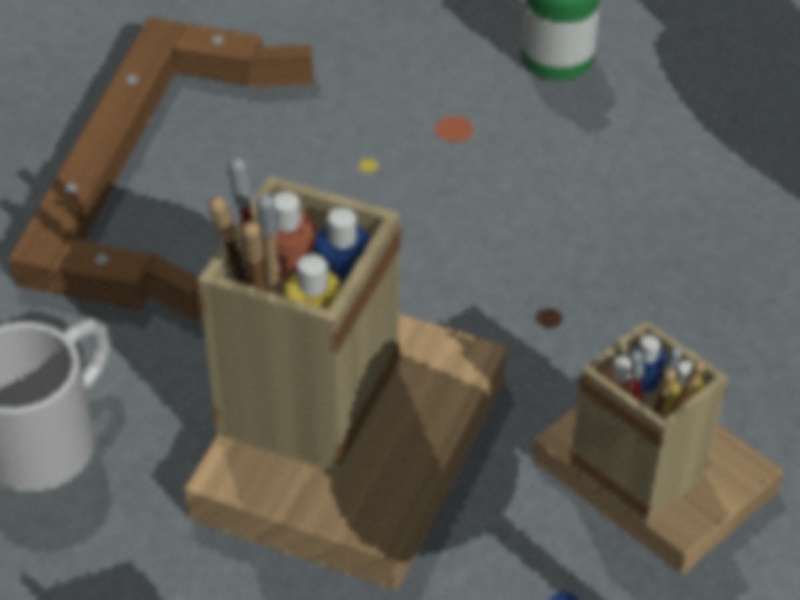

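The largest crate (board corners at scene (339,270), (429,278), (431,243), (349,232)) is confirmed as the one meant. It stands left (+y) of the bay line.

```bash
python3 - <<'E'
from h import *
a=get('scene');b=get('side')
A=lambda x,y:(180+x/2.9,150+y/2.7); B=lambda x,y:(210+x/3.2,160+y/3)
for n,d,p,z in [('RR',a,A(460,325),36),('RL',a,A(722,347),36),('FL',a,A(728,252),36),('FR',a,A(489,222),36),
 ('RL',b,B(190,487),36),('FL',b,B(408,556),36),('FR',b,B(507,352),36),
 ('bay back-right rear top',a,A(36,493),30),('bay back left rear top',a,A(474,519),30),('inner r',a,A(105,468),30),('inner l',a,A(432,487),30),
 ('inner r',b,B(170,72),30),('inner l',b,B(72,240),30),('tip r',a,A(96,367),30),('tip l',a,A(478,391),30),('tip r in',b,B(313,83),30),
 ('bottle',a,A(66,268),0),('bottle',b,B(558,76),0),('mug',a,A(682,530),0),('decoyFR',a,A(475,182),30),('decoy c',b,B(535,443),25),('decoy',b,B(683,558),25),('decoy',b,B(780,475),25)]:
    print(n,pt(d,p,z).round(0))
E
```

```text
RR [604. 115.]
RL [599. 293.]
FL [479. 298.]
FR [468. 119.]
RL [604. 289.]
FL [469. 293.]
FR [462. 125.]
bay back-right rear top [ 813. -113.]
bay back left rear top [789. 148.]
inner r [783. -79.]
inner l [766. 120.]
inner r [772. -62.]
inner l [763. 120.]
tip r [ 687. -117.]
tip l [668. 136.]
tip r in [671. -84.]
bottle [ 538. -195.]
bottle [ 515. -181.]
mug [750. 273.]
decoyFR [401. 100.]
decoy c [427. 182.]
decoy [323. 236.]
decoy [283. 158.]
```

```bash
cat > plan.py <<'E'
import numpy as np
from scipy.spatial.transform import Rotation as Ro
from cell import read_state
def tool(yaw,tilt=0):
    # tool down, tool x at yaw (deg); tilt>0: tips lead towards -toolx, body leans to +toolx
    return Ro.from_euler('z',yaw,degrees=True)*Ro.from_euler('x',180,degrees=True)*Ro.from_euler('y',tilt,degrees=True)
def plan(wps,g,step=40,turn=7):
    s=read_state(); p=np.array(s['eef_pos']); R=Ro.from_euler('xyz',s['tool_rot'])
    out=[]
    for q,Rq in wps:
        q=np.array(q,float); rv=(R.inv()*Rq).as_rotvec(degrees=True)
        n=int(max(np.ceil(np.linalg.norm(q-p)/step),np.ceil(np.linalg.norm(rv)/turn),1))
        for i in range(n):
            d=R.inv().apply((q-p)/(n-i)); rv=(R.inv()*Rq).as_rotvec(degrees=True)/(n-i)
            d=np.round(d/10,2); rv=np.round(rv,1)
            p=p+R.apply(d*10); R=R*Ro.from_rotvec(rv,degrees=True)
            out.append(' '.join(f'{v:g}' for v in [g,*d,*rv]))
    for i in range(0,len(out),5): print('; '.join(out[i:i+5]))
E
python3 - <<'E'
from plan import *
T=tool(95,12); print(T.as_matrix().round(2))
plan([([440,-420,320],tool(45)),([560,0,330],tool(80,0)),([550,350,320],T)],0)
E
```

```text
[[-0.09  1.   -0.02]
 [ 0.97  0.09  0.21]
 [ 0.21  0.   -0.98]]
0 3.48 -1.36 -1.11 -0 -0 -3.2; 0 3.55 -1.16 -1.11 -0 -0 -3.2; 0 3.6 -0.96 -1.12 -0 -0 -3.2; 0 3.65 -0.76 -1.11 -0 -0 -3.3; 0 3.69 -0.55 -1.12 -0 -0 -3.2
0 3.72 -0.34 -1.11 -0 -0 -3.3; 0 3.73 -0.13 -1.12 -0 -0 -3.2; 0 3.74 0.07 -1.11 -0.1 -0 -3.3; 0 3.47 -1.93 -0.09 0 -0 -3.2; 0 3.57 -1.73 -0.09 0 -0 -3.2
0 3.67 -1.53 -0.09 0 -0 -3.2; 0 3.74 -1.32 -0.09 0 -0 -3.2; 0 3.81 -1.11 -0.09 0 -0 -3.2; 0 3.87 -0.89 -0.09 0 -0 -3.2; 0 3.91 -0.68 -0.09 0 -0 -3.2
0 3.95 -0.46 -0.09 0 -0 -3.1; 0 3.96 -0.24 -0.09 0 -0 -3.2; 0 3.97 -0.02 -0.1 0 0 -3.1; 0 3.97 0.19 -0.09 0 0 -3.2; 0 3.81 -0.78 0.11 0.2 1.3 -1.7
0 3.83 -0.67 0.2 0.2 1.3 -1.7; 0 3.84 -0.55 0.29 0.2 1.3 -1.6; 0 3.85 -0.45 0.38 0.2 1.3 -1.7; 0 3.85 -0.33 0.46 0.2 1.3 -1.6; 0 3.85 -0.22 0.55 0.1 1.4 -1.7
0 3.83 -0.11 0.65 0.2 1.3 -1.6; 0 3.82 0 0.74 0.1 1.4 -1.7; 0 3.8 0.12 0.83 0.2 1.3 -1.6
```

```bash
sed -i "s/'y',tilt/'y',-tilt/" plan.py
```

Request:
move_arm:
  targets: "0 3.5 -1.36 -1.1 0 0 -3.2; 0 3.55 -1.16 -1.1 0 0 -3.2; 0 3.6 -0.96 -1.1 0 0 -3.2; 0 3.65 -0.76 -1.1 0 0 -3.3; 0 3.7 -0.55 -1.1 0 0 -3.2"

```text
clock: 0.62
eef_pos: [356.2, -491.5, 286.7]
tool_rot: [-3.141, -0.0, 0.617]
force: [0.5, -0.6, -0.5]
width: 43.1
gripper_force: 0.0
```

Request:
move_arm:
  targets: "0 3.7 -0.35 -1.1 0 0 -3.3; 0 3.7 -0.15 -1.1 0 0 -3.2; 0 3.75 0.05 -1.1 0 0 -3.3; 0 3.5 -1.9 -0.1 0 0 -3.2; 0 3.6 -1.7 -0.1 0 0 -3.2"

```text
clock: 1.03
eef_pos: [463.8, -342.2, 321.6]
tool_rot: [3.14, -0.0, 0.901]
force: [0.2, 0.5, -0.0]
width: 42.7
gripper_force: 0.0
```

Request:
move_arm:
  targets: "0 3.7 -1.5 -0.1 0 0 -3.2; 0 3.75 -1.3 -0.1 0 0 -3.2; 0 3.8 -1.1 -0.1 0 0 -3.2; 0 3.85 -0.9 -0.1 0 0 -3.2; 0 3.9 -0.7 -0.1 0 0 -3.2"

```text
clock: 1.45
eef_pos: [517.2, -151.2, 326.4]
tool_rot: [3.141, 0.0, 1.179]
force: [1.0, 0.1, -0.9]
width: 42.6
gripper_force: 0.0
```

```bash
python3 - <<'E'
from plan import *
print(read_state()['eef_pos'],read_state()['qpos'].round(2) if hasattr(read_state()['qpos'],'round') else 0)
plan([([560,0,330],tool(80,0)),([550,350,320],tool(95,12))],0)
E
```

```text
[ 517.20965657 -151.1554868   326.43803643] [ 0.41  0.38 -0.26  1.69  0.11  1.09 -0.27]
0 3.9 -0.45 -0.09 0 0 -3.1; 0 3.92 -0.24 -0.09 0 0 -3.1; 0 3.93 -0.03 -0.09 0 0 -3.1; 0 3.92 0.18 -0.09 0 0 -3.1; 0 3.81 -0.79 0.11 -0.2 -1.3 -1.7
0 3.83 -0.67 0.02 -0.2 -1.3 -1.7; 0 3.85 -0.56 -0.07 -0.2 -1.3 -1.7; 0 3.86 -0.44 -0.16 -0.2 -1.3 -1.6; 0 3.87 -0.34 -0.25 -0.1 -1.3 -1.7; 0 3.87 -0.22 -0.33 -0.2 -1.4 -1.6
0 3.87 -0.11 -0.43 -0.1 -1.3 -1.7; 0 3.86 0 -0.52 -0.2 -1.4 -1.6; 0 3.85 0.12 -0.61 -0.1 -1.3 -1.7
```

Request:
move_arm:
  targets: "0 3.9 -0.45 -0.1 0 0 -3.1; 0 3.9 -0.25 -0.1 0 0 -3.1; 0 3.9 0 -0.1 0 0 -3.1; 0 3.9 0.2 -0.1 0 0 -3.1; 0 3.8 -0.8 0.1 -0.2 -1.3 -1.7"

```text
clock: 1.87
eef_pos: [561.3, 36.3, 329.4]
tool_rot: [3.136, 0.023, 1.422]
force: [0.5, -0.6, -0.4]
width: 42.8
gripper_force: 0.0
```

Request:
move_arm:
  targets: "0 3.85 -0.65 0 -0.2 -1.3 -1.7; 0 3.85 -0.55 -0.1 -0.2 -1.3 -1.7; 0 3.85 -0.45 -0.15 -0.2 -1.3 -1.6; 0 3.85 -0.35 -0.25 -0.1 -1.3 -1.7; 0 3.85 -0.2 -0.35 -0.2 -1.4 -1.6"

```text
clock: 2.28
eef_pos: [554.3, 231.7, 324.5]
tool_rot: [3.134, 0.14, 1.568]
force: [1.1, 0.1, -0.1]
width: 42.5
gripper_force: 0.0
```

Request:
move_arm:
  targets: "0 3.85 -0.1 -0.45 -0.1 -1.3 -1.7; 0 3.85 0 -0.5 -0.2 -1.4 -1.6; 0 3.85 0.1 -0.6 -0.1 -1.3 -1.7; 0 0 0 0 0 0 0; 0 0 0 0 0 0 0"

```text
clock: 2.7
eef_pos: [549.5, 350.5, 319.6]
tool_rot: [-3.138, 0.208, 1.663]
force: [-0.3, -1.1, -0.5]
width: 42.4
gripper_force: 0.0
```

```bash
python3 - <<'E'
from plan import *
s=read_state();print(s['eef_pos'],np.degrees(s['tool_rot']))
plan([([552,352,120],tool(95,12)),([552,352,15],tool(95,12))],0)
from h import *
d=get('side');cv2.imwrite('pics/s1.png',d['color'][...,::-1])
E
```

```text
[549.47153623 350.54353813 319.55871702] [-179.79197275   11.91824447   95.25455791]
0 0.85 0.07 3.9 -0 -0 0; 0 0.85 0.07 3.9 -0 -0 0.1; 0 0.85 0.06 3.9 -0.1 -0 0; 0 0.85 0.06 3.9 -0 -0 0.1; 0 0.84 0.06 3.9 -0.1 -0.1 0
0 0.73 -0 3.42 0 0 0; 0 0.73 -0 3.42 0 0 0; 0 0.73 -0.01 3.43 0 0 0
```

View pics/s1.png

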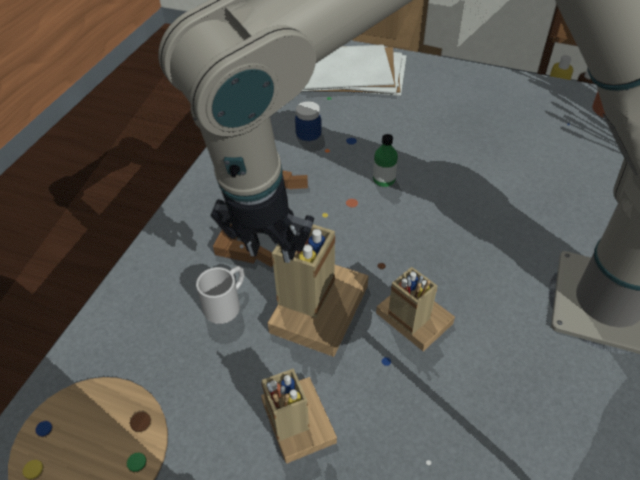

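```bash
python3 - <<'E'
from h import *
b=get('side')
for p,z in [((335,437),22),((285,458),22),((313,380),22),((264,405),22),((262,377),110),((296,372),110),((273,410),110)]: print(pt(b,p,z).round(0))
P=[[552,352,z] for z in (320,15)]; print(proj(b,P))
E
```

```text
[418. 451.]
[482. 512.]
[489. 366.]
[551. 439.]
[548. 433.]
[501. 407.]
[510. 480.]
[[270.11895785 254.19346624]
 [283.06190965 364.79658931]]
```

The second small crate stands close on the left (box corner about (501,407)), so I'll descend closer to the big crate with less tilt.

```bash
python3 - <<'E'
from plan import *
T=tool(95,5)
plan([([560,323,280],T),([560,323,100],T),([560,323,15],T)],0)
E
```

```text
0 -0.72 0.32 2.23 -0 3.5 -0.1; 0 -0.85 0.31 2.19 -0.1 3.6 -0.1; 0 0.31 -0 3.59 0 -0 0; 0 0.31 -0 3.59 0 -0 0; 0 0.31 -0 3.58 0 -0 0
0 0.31 -0 3.59 0 -0 0; 0 0.31 -0 3.58 0 -0 0; 0 0.25 -0 2.82 0 -0 0; 0 0.24 -0 2.83 0 -0 0; 0 0.25 -0 2.82 0 -0 0
```

Request:
move_arm:
  targets: "0 -0.7 0.3 2.2 0 3.5 0; 0 -0.85 0.3 2.2 0 3.6 0; 0 0.3 0 3.6 0 0 0; 0 0.3 0 3.6 0 0 0; 0 0.3 0 3.6 0 0 0"

```text
clock: 3.22
eef_pos: [561.2, 320.2, 172.1]
tool_rot: [3.14, 0.086, 1.65]
force: [-0.0, 0.6, 0.1]
width: 42.7
gripper_force: 0.0
```

Request:
move_arm:
  targets: "0 0.3 0 3.6 0 0 0; 0 0.3 0 3.6 0 0 0; 0 0 0 0 0 0 0"

```text
clock: 3.47
eef_pos: [556.3, 317.6, 93.5]
tool_rot: [-3.13, 0.093, 1.653]
force: [-0.3, -0.9, -1.0]
width: 42.6
gripper_force: 0.0
```

```bash
python3 - <<'E'
from plan import *
T=tool(95,5);s=read_state();print(s['eef_pos'],np.degrees(s['tool_rot']),s['force'])
plan([([560,323,15],T)],0)
from h import *
cv2.imwrite('pics/s2.png',np.hstack([cv2.resize(get('side')['color'][150:450,150:450],(400,400)),cv2.resize(get('scene')['color'][100:400,280:580],(400,400))])[...,::-1])
E
```

```text
[556.33519038 317.60853538  93.48023286] [-179.35502434    5.32858498   94.72504698] [-0.3278708  -0.92007295 -1.01551626]
0 0.62 0.25 3.88 -0.3 0.2 -0.1; 0 0.6 0.23 3.89 -0.4 0.1 -0.2
```

View pics/s2.png

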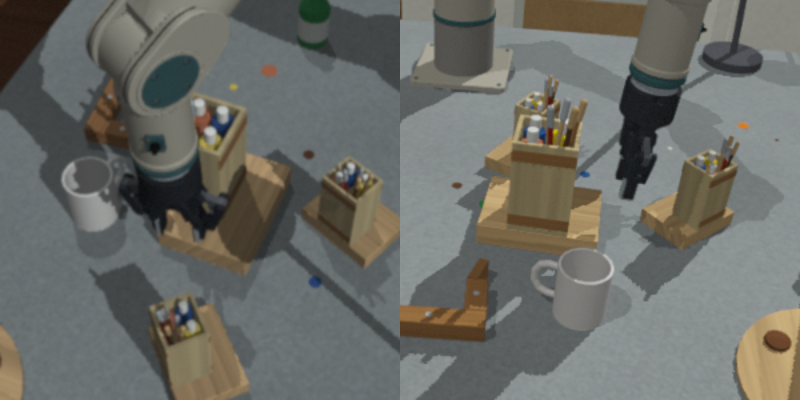

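The gripper is between the crate's left edge and the small crate, clear of both and of the mug. Now I go down.

Request:
move_arm:
  targets: "0 0.6 0.2 2.6 -0.2 0.1 -0.1; 0 0.6 0.2 2.6 -0.2 0.1 -0.1; 0 0.5 0.1 2.6 0 0 0; 0 0 0 0 0 0 0"

```text
clock: 3.9
eef_pos: [563.2, 333.9, 19.7]
tool_rot: [3.138, 0.083, 1.659]
force: [-0.2, 0.7, 0.5]
width: 42.6
gripper_force: 0.0
```

```bash
python3 - <<'E'
from plan import *
s=read_state();print(s['eef_pos'],np.degrees(s['tool_rot']),s['force'])
plan([([579,102,16],tool(95,5))],0,step=14)
E
```

```text
[563.16917371 333.85288361  19.67126844] [179.77356479   4.75348951  95.03383417] [-0.19676021  0.65282394  0.48714338]
0 -1.36 -0.03 0.13 0 -0 0; 0 -1.36 -0.03 0.13 0 -0 0; 0 -1.36 -0.03 0.14 0 -0 0; 0 -1.36 -0.03 0.13 0 -0 0; 0 -1.36 -0.03 0.14 0 -0 0
0 -1.36 -0.03 0.13 0 -0 0; 0 -1.36 -0.03 0.14 0 -0 0; 0 -1.36 -0.03 0.13 0 -0 0; 0 -1.36 -0.03 0.14 0 -0 0; 0 -1.36 -0.02 0.13 0 -0 0
0 -1.36 -0.03 0.14 0 -0 0; 0 -1.36 -0.02 0.13 0 -0 0; 0 -1.36 -0.03 0.14 0 -0 0; 0 -1.36 -0.02 0.13 0.1 -0.1 0; 0 -1.36 -0.03 0.14 0 -0 0
0 -1.36 -0.02 0.14 0.1 -0.1 0; 0 -1.36 -0.03 0.14 0 -0 0
```

Request:
move_arm:
  targets: "0 -1 0 0.1 0 0 0; 0 -1 0 0.1 0 0 0; 0 -0.5 0 0.1 0 0 0; 0 -0.5 0 0.1 0 0 0; 0 -0.5 0 0.05 0 0 0"

```text
clock: 4.32
eef_pos: [568.5, 304.7, 22.4]
tool_rot: [3.129, 0.071, 1.658]
force: [-1.0, 9.8, 3.5]
width: 42.6
gripper_force: 4.3
```

Request:
move_arm:
  targets: "0 -0.6 0 0.05 0 0 0; 0 -0.7 0 0.1 0 0 0; 0 -0.8 0 0.1 0 0 0; 0 -0.8 0 0.1 0 0 0; 0 -0.8 0 0.1 0 0 0"

```text
clock: 4.73
eef_pos: [572.2, 269.1, 21.2]
tool_rot: [3.128, 0.07, 1.66]
force: [0.3, 8.1, 6.8]
width: 42.4
gripper_force: 4.6
```

Request:
move_arm:
  targets: "0 -0.8 0 0.1 0 0 0; 0 -0.8 0 0.1 0 0 0; 0 -0.8 0 0.05 0 0 0; 0 -0.8 0 0.1 0 0 0; 0 -0.8 0 0.05 0 0 0"

```text
clock: 5.15
eef_pos: [576.0, 228.5, 20.2]
tool_rot: [3.128, 0.071, 1.66]
force: [0.5, 8.8, 4.8]
width: 43.2
gripper_force: 4.2
```

```bash
python3 - <<'E'
from h import *
cv2.imwrite('pics/s3.png',np.hstack([cv2.resize(get('side')['color'][130:430,170:470],(400,400)),cv2.resize(get('scene')['color'][100:400,200:500],(400,400))])[...,::-1])
E
```

```text
(no output)
```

View pics/s3.png

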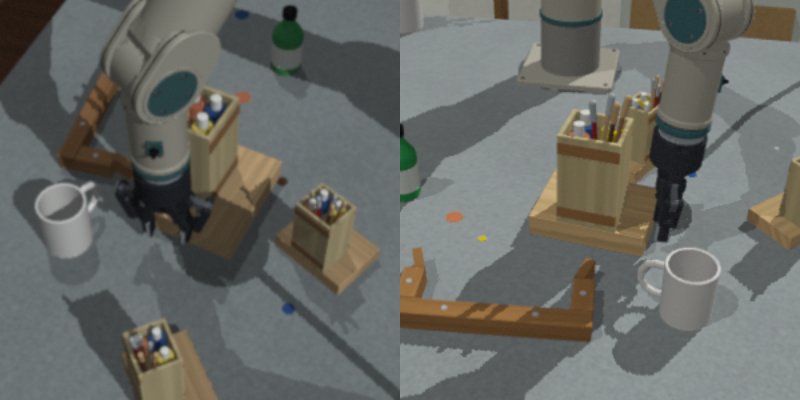

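The crate slides upright with the fingers on its left board edge. I continue.

Request:
move_arm:
  targets: "0 -0.9 0 0.1 0 0 0; 0 -0.9 0 0.1 0 0 0; 0 -0.9 0 0.1 0 0 0; 0 -0.9 0 0.1 0 0 0; 0 -0.9 0 0.1 0 0 0"

```text
clock: 5.67
eef_pos: [580.2, 183.1, 18.5]
tool_rot: [3.128, 0.072, 1.66]
force: [-0.0, 8.7, 5.0]
width: 43.2
gripper_force: 4.6
```

Request:
move_arm:
  targets: "0 -0.9 0 0.1 0 0 0; 0 -0.9 0 0.1 0 0 0; 0 -0.9 0 0.1 0 0 0; 0 -0.5 0 0.05 0 0 0; 0 -0.2 0 0.05 0 0 0"

```text
clock: 6.08
eef_pos: [583.5, 146.9, 17.1]
tool_rot: [3.128, 0.075, 1.659]
force: [0.9, 9.2, 5.0]
width: 42.7
gripper_force: 4.4
```

```bash
python3 - <<'E'
from h import *
cv2.imwrite('pics/s4.png',np.hstack([cv2.resize(get('side')['color'][130:350,230:450],(400,400),interpolation=cv2.INTER_CUBIC),cv2.resize(get('scene')['color'][150:370,170:390],(400,400),interpolation=cv2.INTER_CUBIC)])[...,::-1])
E
```

```text
(no output)
```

View pics/s4.png

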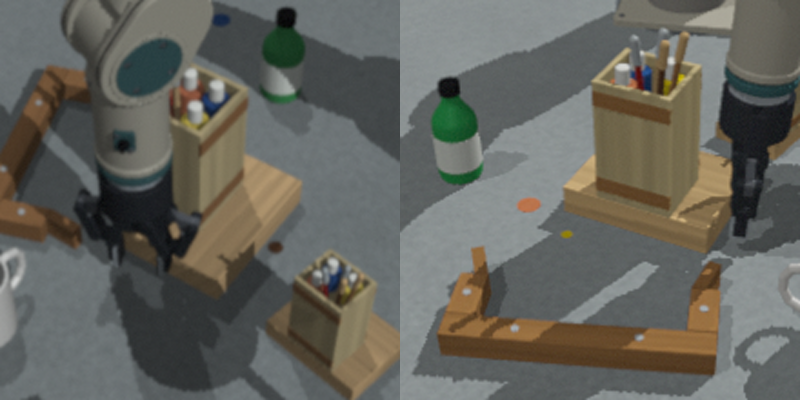

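```bash
python3 - <<'E'
from h import *
a=get('scene');b=get('side')
A=lambda x,y:(170+(x-400)*.55,150+y*.55);B=lambda x,y:(230+x*.55,130+y*.55)
for n,d,p,z in [('RR',a,A(566,188),36),('RL',a,A(710,230),36),('FR',a,A(588,152),36),('FL',b,B(222,278),36),('FR',b,B(300,183),36),('bay rear r',a,A(440,337),30),('rear l',a,A(718,352),30)]: print(n,pt(d,p,z).round(0))
E
```

```text
RR [576. -50.]
RL [623. 121.]
FR [502. -42.]
FL [488. 149.]
FR [446. -14.]
bay rear r [ 819. -111.]
rear l [792. 151.]
```

The crate has moved to about (533,52) but turned to about -15°: the push was behind its centre of mass. I'll back off, open the fingers wide and push again further forward, with both fingers straddling the centre of mass in line with the bay.

```bash
python3 - <<'E'
from plan import *
T=tool(95,5)
plan([([584,180,17],T),([543,180,7],T),([550,102,6],T)],1,step=25)
E
```

```text
1 1.64 0.18 -0.13 0.4 -0.3 0; 1 1.64 0.17 -0.13 0.4 -0.4 0.1; 1 0.22 -2.04 0.48 -0 0 -0; 1 0.22 -2.04 0.49 -0 0 -0; 1 -1.95 0 0.2 -0 0 -0
1 -1.95 0.01 0.2 -0 0 -0; 1 -1.95 0 0.19 -0 0 -0; 1 -1.94 0.01 0.2 -0 0 -0
```

Request:
move_arm:
  targets: "0 1.6 0.2 -0.1 0.4 -0.3 0; 0 1.7 0.2 -0.1 0.4 -0.4 0; 1 0.2 -2.05 0.4 0 0 0; 1 0.2 -2.05 0.4 0 0 0; 1 0 0 0 0 0 0"

```text
clock: 6.7
eef_pos: [535.8, 175.5, 5.7]
tool_rot: [-3.128, 0.096, 1.662]
force: [-0.9, -0.5, -0.2]
width: 76.9
gripper_force: 0.0
```

Request:
move_arm:
  targets: "1 0 0 0 0 0 0; 1 -0.6 0 0.05 0 0 0; 1 -0.6 0 0.05 0 0 0; 1 -0.6 0 0.05 0 0 0; 1 -0.6 0 0.05 0 0 0"

```text
clock: 7.12
eef_pos: [543.5, 154.4, 6.4]
tool_rot: [-3.136, 0.089, 1.658]
force: [-2.3, 6.5, 1.5]
width: 85.5
gripper_force: 2.9
```

Request:
move_arm:
  targets: "1 -0.7 0 0.05 0 0 0; 1 -0.7 0 0.05 0 0 0; 1 -0.7 0 0.05 0 0 0; 1 -0.7 0 0.05 0 0 0; 1 -0.7 0 0.05 0 0 0"

```text
clock: 7.53
eef_pos: [545.9, 118.4, 6.8]
tool_rot: [-3.134, 0.09, 1.658]
force: [-2.6, 4.8, -1.8]
width: 85.0
gripper_force: 2.5
```

Request:
move_arm:
  targets: "1 -0.6 0 0.05 0 0 0; 1 -0.5 0 0.05 0 0 0; 1 -0.2 0 0 0 0 0; 1 0 0 0 0 0 0; 1 0 0 0 0 0 0"

```text
clock: 7.95
eef_pos: [547.2, 103.8, 7.0]
tool_rot: [-3.134, 0.094, 1.658]
force: [-0.1, 3.3, -0.5]
width: 85.1
gripper_force: 0.9
```

```bash
python3 - <<'E'
from h import *
cv2.imwrite('pics/s5.png',np.hstack([cv2.resize(get('side')['color'][130:350,230:450],(400,400),interpolation=cv2.INTER_CUBIC),cv2.resize(get('scene')['color'][150:370,170:390],(400,400),interpolation=cv2.INTER_CUBIC)])[...,::-1])
E
```

```text
(no output)
```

View pics/s5.png

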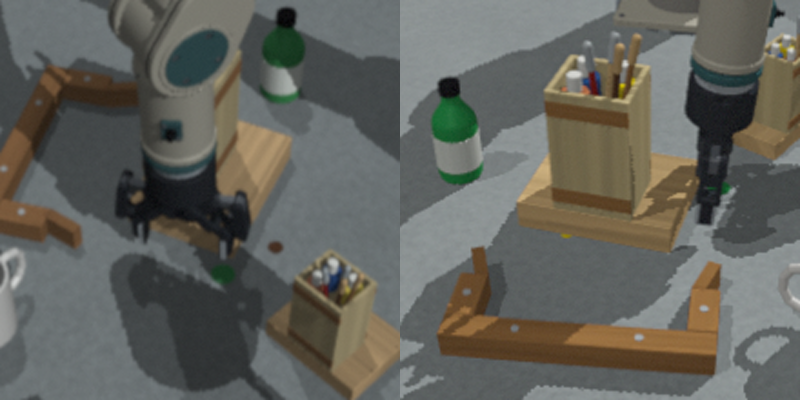

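```bash
python3 - <<'E'
from h import *
a=get('scene');b=get('side')
A=lambda x,y:(170+(x-400)*.55,150+y*.55);B=lambda x,y:(230+x*.55,130+y*.55)
for n,d,p,z in [('RR',a,A(519,201),36),('RL',a,A(673,228),36),('FR',a,A(545,153),36),('FL',a,A(697,165),36),('RRbot',a,A(519,221),0),('RLbot',a,A(671,248),0),('FL',b,B(232,240),36),('FR',b,B(291,149),36),('bay inr',a,A(482,319),30),('bay inl',a,A(690,330),30)]: print(n,pt(d,p,z).round(0))
def mask(n,d):
    pass
E
```

```text
RR [609. -95.]
RL [626.  82.]
FR [513. -92.]
FL [506.  91.]
RRbot [ 601. -101.]
RLbot [617.  78.]
FL [494.  94.]
FR [471. -65.]
bay inr [789. -79.]
bay inl [768. 121.]
```

Crate is now at about (550,3), yaw about -6°, i.e. bay y ≈ +5 mm (checkpoint zone). A two-finger push from the front will square it up. I retreat, lift and come round to the front.

```bash
python3 - <<'E'
from plan import *
T=tool(95,5);F=tool(5,-5);print(F.as_matrix().round(2),np.round(read_state()['qpos'],2))
plan([([550,155,8],T),([550,160,285],T),([430,-12,285],F),([430,-12,60],F),([430,-12,8],F)],1,step=39)
E
```

```text
[[ 0.99  0.09  0.09]
 [ 0.09 -1.    0.01]
 [ 0.09  0.   -1.  ]] [-0.13  0.85 -0.25  1.9   0.6   0.51 -0.76]
1 2.52 0.37 -0.29 -0.2 0.2 0; 1 2.52 0.36 -0.28 -0.2 0.2 0.1; 1 -0.24 0 -3.46 -0 0 -0; 1 -0.24 0 -3.45 -0 0 -0; 1 -0.24 0 -3.46 -0 0 -0
1 -0.24 0 -3.45 -0 0 -0; 1 -0.24 0.01 -3.46 -0 0 -0; 1 -0.24 0 -3.45 -0 0 -0; 1 -0.24 0.01 -3.46 -0 0 -0; 1 -0.25 0 -3.45 -0 0 -0
1 -1.23 -1.03 0.11 -0 0.6 6.9; 1 -1.35 -0.88 0.1 -0 0.6 6.9; 1 -1.45 -0.71 0.08 -0 0.6 6.9; 1 -1.52 -0.53 0.06 -0 0.6 6.9; 1 -1.58 -0.34 0.05 -0 0.6 6.9
1 -1.6 -0.15 0.03 0 0.6 6.9; 1 -1.61 0.04 0.02 0 0.6 6.9; 1 -1.6 0.23 -0 0 0.6 7; 1 -1.55 0.43 -0.02 0 0.6 7; 1 -1.49 0.61 -0.03 0 0.6 6.9
1 -1.41 0.79 -0.05 0 0.6 7; 1 -1.3 0.96 -0.07 0 0.6 6.9; 1 -1.17 1.1 -0.08 0 0.7 7; 1 -0.33 -0 3.74 0 -0 -0; 1 -0.33 -0 3.74 0 -0 -0
1 -0.33 -0 3.73 0 -0 -0; 1 -0.33 -0 3.74 0 -0 -0; 1 -0.32 -0.01 3.73 0 -0 -0; 1 -0.33 -0 3.74 0 -0 -0; 1 -0.23 -0 2.59 0 -0 -0
1 -0.22 -0 2.59 0 -0 -0
```

Request:
move_arm:
  targets: "1 2.5 0.35 -0.3 -0.2 0.2 0; 1 2.5 0.35 -0.3 -0.2 0.2 0; 1 -0.2 0 -3.4 0 0 0; 1 -0.2 0 -3.5 0 0 0; 1 -0.2 0 -3.5 0 0 0"

```text
clock: 8.57
eef_pos: [548.8, 157.6, 113.0]
tool_rot: [-3.138, 0.089, 1.661]
force: [1.0, -1.1, -0.3]
width: 85.3
gripper_force: 0.0
```

Request:
move_arm:
  targets: "1 -0.2 0 -3.5 0 0 0; 1 -0.2 0 -3.5 0 0 0; 1 -0.2 0 -3.5 0 0 0; 1 -0.2 0 -3.5 0 0 0; 1 -0.2 0 -3.5 0 0 0"

```text
clock: 8.98
eef_pos: [548.9, 162.1, 289.7]
tool_rot: [-3.141, 0.088, 1.659]
force: [1.2, 1.1, 0.2]
width: 85.4
gripper_force: 0.0
```

Request:
move_arm:
  targets: "1 -1.2 -1.0 0.1 0 0.6 6.9; 1 -1.35 -0.9 0.1 0 0.6 6.9; 1 -1.45 -0.7 0.1 0 0.6 6.9; 1 -1.5 -0.5 0.05 0 0.6 6.9; 1 -1.6 -0.35 0.05 0 0.6 6.9"

```text
clock: 9.4
eef_pos: [503.0, 95.6, 287.8]
tool_rot: [3.108, 0.023, 1.05]
force: [-0.4, -0.1, -0.6]
width: 85.2
gripper_force: 0.0
```

Request:
move_arm:
  targets: "1 -1.6 -0.15 0 0 0.6 6.9; 1 -1.6 0 0 0 0.6 6.9; 1 -1.6 0.2 0 0 0.6 7; 1 -1.55 0.4 0 0 0.6 7; 1 -1.5 0.6 0 0 0.6 6.9"

```text
clock: 9.82
eef_pos: [455.9, 30.4, 287.7]
tool_rot: [3.116, -0.049, 0.447]
force: [0.9, -0.3, -0.3]
width: 85.6
gripper_force: 0.0
```

Request:
move_arm:
  targets: "1 -1.4 0.8 -0.05 0 0.6 7; 1 -1.3 1 -0.1 0 0.6 6.9; 1 -1.2 1.1 -0.1 0 0.7 7; 1 0 0 0 0 0 0; 1 0 0 0 0 0 0"

```text
clock: 10.23
eef_pos: [428.5, -9.2, 288.4]
tool_rot: [3.141, -0.087, 0.088]
force: [0.2, 0.1, 0.7]
width: 85.7
gripper_force: 0.0
```

```bash
python3 - <<'E'
from plan import *
s=read_state();F=tool(5,-5);print(s['eef_pos'],np.round(s['qpos'],2))
plan([([430,-12,285],F),([430,-12,60],F),([430,-12,8],F)],1,step=39)
from h import *
cv2.imwrite('pics/s6.png',np.hstack([cv2.resize(get('side')['color'][130:350,230:450],(400,400),interpolation=cv2.INTER_CUBIC),cv2.resize(get('scene')['color'][150:370,170:390],(400,400),interpolation=cv2.INTER_CUBIC)])[...,::-1])
E
```

```text
[428.52120593  -9.2187263  288.40471715] [ 0.06  0.19 -0.12  2.08  0.03  0.78 -1.56]
1 0.09 0.29 0.35 0 -0 0.1; 1 -0.33 -0 3.74 0 -0 -0; 1 -0.33 -0 3.73 0 -0 -0; 1 -0.33 -0 3.74 0 -0 -0; 1 -0.32 -0.01 3.73 0 -0 -0
1 -0.33 -0 3.74 0 -0 -0; 1 -0.32 -0.01 3.73 0 -0 -0; 1 -0.23 -0 2.59 0 -0 -0; 1 -0.22 -0 2.59 0 -0 -0
```

Request:
move_arm:
  targets: "1 0.1 0.3 0.3 0 0 0; 1 -0.35 0 3.7 0 0 0; 1 -0.35 0 3.7 0 0 0; 1 -0.35 0 3.7 0 0 0; 1 -0.35 0 3.7 0 0 0"

```text
clock: 10.75
eef_pos: [430.2, -10.7, 135.1]
tool_rot: [-3.141, -0.089, 0.09]
force: [-0.5, -1.2, -0.5]
width: 85.5
gripper_force: 0.0
```

Request:
move_arm:
  targets: "1 -0.3 0 3.7 0 0 0; 1 -0.3 0 3.7 0 0 0; 1 -0.2 0 2.6 0 0 0; 1 -0.2 0 2.6 0 0 0; 1 0 0 0 0 0 0"

```text
clock: 11.17
eef_pos: [426.4, -21.9, 74.9]
tool_rot: [3.113, -0.069, 0.09]
force: [-0.5, -0.4, -0.1]
width: 85.4
gripper_force: 0.0
```

Request:
move_arm:
  targets: "1 0.7 0 0.05 0 0 0; 1 0.7 0 0.05 0 0 0; 1 0.6 0 0.05 0 0 0; 1 0.6 0 0.05 0 0 0; 1 0.6 0 0.05 0 0 0"

```text
clock: 11.58
eef_pos: [460.3, -19.4, 77.8]
tool_rot: [3.112, -0.074, 0.088]
force: [0.3, 0.4, 0.3]
width: 85.8
gripper_force: 0.0
```

Request:
move_arm:
  targets: "1 0.6 0 0.05 0 0 0; 1 0.6 0 0.05 0 0 0; 1 0.6 0 0.05 0 0 0; 1 0.6 0 0.05 0 0 0; 1 0.6 0 0.05 0 0 0"

```text
clock: 12.0
eef_pos: [489.4, -17.0, 76.7]
tool_rot: [3.112, -0.072, 0.088]
force: [0.3, -0.4, 0.3]
width: 85.5
gripper_force: 0.0
```

The descent stopped at z≈75 because of a joint limit. No contact was made (force ≈0). I back off before going on.

Request:
move_arm:
  targets: "1 -1.4 0 -0.1 0 0 0; 1 -1.4 0 -0.1 0 0 0; 1 -0.6 0 0 0 0 0; 1 0 0 0 0 0 0; 1 0 0 0 0 0 0"

```text
clock: 12.42
eef_pos: [455.5, -19.8, 76.4]
tool_rot: [3.112, -0.073, 0.088]
force: [-0.7, 0.1, 0.1]
width: 85.4
gripper_force: 0.0
```

```bash
python3 - <<'E'
from plan import *
s=read_state();print(s['eef_pos'],np.degrees(s['tool_rot']).round(1),np.round(s['qpos'],2))
import cv2
i=cv2.imread('pics/s6.png');cv2.imwrite('pics/s6.png',i)
E
```

```text
[455.53427064 -19.8084882   76.37545429] [178.3  -4.2   5. ] [ 0.19  0.63 -0.33  2.24  0.79  0.31 -2.32]
```

View pics/s6.png

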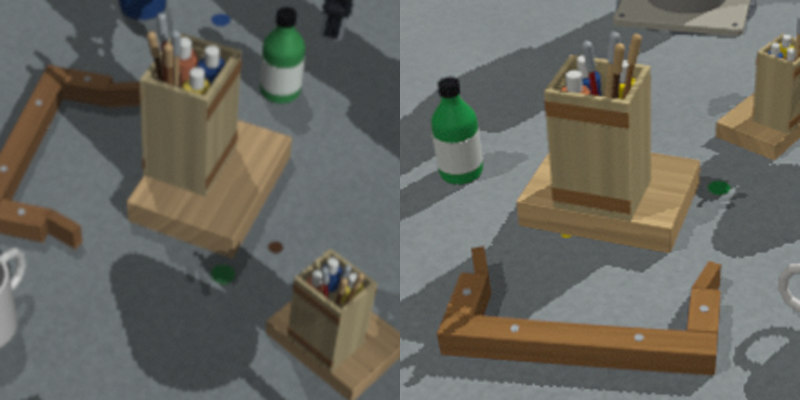

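```bash
python3 - <<'E'
from plan import *
F=tool(5,0)
plan([([446,-11,160],F)],1,step=30,turn=3)
from h import *
a=get('scene');b=get('side')
A=lambda x,y:(170+(x-400)*.55,150+y*.55);B=lambda x,y:(230+x*.55,130+y*.55)
for n,d,p,z in [('RR',a,A(519,201),36),('RL',a,A(672,228),36),('FL',a,A(699,161),36),('FL',b,B(232,235),36),('FR',b,B(291,148),36),('RL',b,B(131,206),36)]: print(n,pt(d,p,z).round(0))
E
```

```text
1 -0.09 -0.24 -2.81 0.6 -1.4 -0; 1 -0.15 -0.26 -2.8 0.6 -1.4 -0; 1 -0.23 -0.3 -2.8 0.5 -1.4 -0
RR [609. -95.]
RL [626.  81.]
FL [497.  92.]
FL [497.  87.]
FR [471. -66.]
RL [619.  84.]
```

Request:
move_arm:
  targets: "1 -0.1 -0.25 -2.8 0.6 -1.4 0; 1 -0.15 -0.25 -2.8 0.6 -1.4 0; 1 -0.2 -0.3 -2.8 0.5 -1.4 0; 1 0 0 0 0 0 0; 1 0 0 0 0 0 0"

```text
clock: 12.93
eef_pos: [447.6, -11.1, 161.1]
tool_rot: [-3.142, -0.003, 0.085]
force: [-0.8, 0.1, -0.2]
width: 85.4
gripper_force: 0.0
```

```bash
python3 - <<'E'
from plan import *
s=read_state();print(s['eef_pos'],np.degrees(s['tool_rot']).round(1),np.round(s['qpos'],2))
plan([([446,-11,8],tool(5,0))],1,step=25,turn=3)
E
```

```text
[447.60570618 -11.13826791 161.08986233] [-180.    -0.2    4.9] [ 0.41  0.52 -0.64  2.13  0.52  0.64 -2.07]
1 -0.03 -0 2.19 -0 -0 -0; 1 -0.03 -0 2.19 -0 -0 -0; 1 -0.03 -0.01 2.19 -0 -0 -0; 1 -0.03 -0 2.18 -0 -0 -0; 1 -0.03 -0.01 2.19 -0 -0.1 -0
1 -0.03 -0 2.18 -0 -0 -0.1; 1 -0.02 -0.01 2.19 -0 -0.1 -0
```

Request:
move_arm:
  targets: "1 0 0 2.2 0 0 0; 1 0 0 2.2 0 0 0; 1 0 0 2.2 0 0 0; 1 0 0 2.2 0 0 0; 1 0 0 0 0 0 0"

```text
clock: 13.35
eef_pos: [442.7, -11.4, 68.2]
tool_rot: [3.141, 0.008, 0.087]
force: [-0.5, -0.6, 0.3]
width: 85.4
gripper_force: 0.0
```

```bash
python3 - <<'E'
from plan import *
s=read_state();print(s['eef_pos'],np.degrees(s['tool_rot']).round(1),np.round(s['qpos'],2))
plan([([446,-11,8],tool(5,0))],1,step=25,turn=3)
E
```

```text
[442.70886546 -11.37451913  68.24480021] [180.    0.5   5. ] [ 0.26  0.68 -0.44  2.2   0.72  0.42 -2.25]
1 0.13 -0 2.01 0 0.2 0; 1 0.12 -0 2.01 0 0.1 0; 1 0.11 -0.01 2 0 0.2 0
```

```bash
python3 - <<'E'
from plan import *
plan([([447,-11,11],tool(5,2.5))],1,step=20,turn=3)
E
```

```text
1 0.16 -0 1.91 0 -0.7 0; 1 0.18 -0 1.9 0 -0.7 0; 1 0.21 -0 1.9 0 -0.6 0
```

Request:
move_arm:
  targets: "1 0.15 0 1.9 0 -0.7 0; 1 0.2 0 1.9 0 -0.7 0; 1 0.2 0 1.9 0 -0.6 0; 1 0 0 0 0 0 0"

```text
clock: 13.68
eef_pos: [449.7, -10.6, 12.7]
tool_rot: [3.142, 0.039, 0.087]
force: [-1.0, -0.4, 0.6]
width: 85.2
gripper_force: 0.0
```

```bash
python3 - <<'E'
from plan import *
s=read_state();print(s['eef_pos'],np.degrees(s['tool_rot']).round(1),np.round(s['qpos'],2),s['force'])
plan([([460,-10,11],tool(5,0)),([560,-1,9],tool(5,0)),([625,5,9],tool(5,-2))],1,step=7,turn=3)
E
```

```text
[449.67742682 -10.55388882  12.69418933] [180.    2.3   5. ] [ 0.19  0.79 -0.34  2.17  0.79  0.35 -2.31] [-0.9596119  -0.42241553  0.64727211]
1 0.52 0.02 0.06 0 1.1 -0; 1 0.52 0.01 0.08 0 1.2 -0; 1 0.67 -0 0.01 0 -0 -0; 1 0.67 -0 0.01 0 -0 -0; 1 0.67 -0 0.01 0 -0 -0
1 0.67 -0 0.01 0 -0 -0; 1 0.67 -0 0.02 0 -0 -0; 1 0.67 -0 0.01 0 -0 -0; 1 0.67 -0 0.02 0 -0 -0; 1 0.67 -0 0.01 0 -0 -0
1 0.67 -0 0.02 0 -0 -0; 1 0.67 -0 0.01 0 -0 -0; 1 0.67 -0 0.02 0 -0 -0; 1 0.67 -0.01 0.01 0 -0 -0; 1 0.67 -0 0.02 0 -0 -0
1 0.66 -0.01 0.01 0 -0 -0; 1 0.67 -0 0.02 0 -0 -0; 1 0.65 -0 0 0 0.2 -0; 1 0.65 -0 0 0 0.2 -0; 1 0.65 -0 0 0 0.2 -0
1 0.65 -0 0.01 0 0.2 -0; 1 0.65 -0.01 0.01 0 0.2 -0; 1 0.65 -0 0.01 0 0.2 -0; 1 0.66 -0.01 0.01 0 0.2 -0; 1 0.65 -0 0.02 0 0.2 -0
1 0.66 -0.01 0.02 0 0.2 -0; 1 0.65 -0 0.02 0 0.2 -0
```

Down in place. Now I push forward, checking the pose after each call.

Request:
move_arm:
  targets: "1 0.5 0 0.05 0 0.5 0; 1 0.5 0 0.05 0 0.5 0; 1 0.5 0 0 0 0.5 0; 1 0.5 0 0 0 0.5 0; 1 0.5 0 0 0 0 0"

```text
clock: 14.1
eef_pos: [471.2, -10.9, 13.8]
tool_rot: [3.137, 0.008, 0.084]
force: [-8.0, -3.2, 5.1]
width: 85.7
gripper_force: 4.1
```

Request:
move_arm:
  targets: "1 0.6 0 0.05 0 0 0; 1 0.6 0 0.05 0 0 0; 1 0.6 0 0.05 0 0 0; 1 0.6 0 0.05 0 0 0; 1 0.6 0 0 0 0 0"

```text
clock: 14.52
eef_pos: [501.3, -9.1, 11.7]
tool_rot: [3.137, 0.008, 0.083]
force: [-6.9, -3.5, 4.4]
width: 85.4
gripper_force: 3.9
```

```bash
cat > m.py <<'E'
from h import *
# crate board rear edge in the scene view: wood mask (brighter, less red than battens), lower contour
d=get('scene'); hsv=cv2.cvtColor(d['color'],cv2.COLOR_RGB2HSV)
m=cv2.inRange(hsv,(10,60,60),(24,170,255)); m[:150]=0;m[:,:200]=0;m[:,460:]=0
m=cv2.morphologyEx(m,cv2.MORPH_OPEN,np.ones((3,3)))
n,l,st,c=cv2.connectedComponentsWithStats(m); print([list(st[i]) for i in range(1,n) if st[i,4]>400])
cv2.imwrite('pics/m.png',m)
E
python3 m.py; python3 -c "
import cv2
i=cv2.cvtColor(cv2.imread('pics/scene0.png'),cv2.COLOR_BGR2HSV)
for p in [(268,325),(268,345),(345,276),(400,282),(355,250),(420,255),(385,240),(337,320)]: print(p,i[p[1],p[0]])"
```

```text
[[np.int32(236), np.int32(175), np.int32(98), np.int32(119), np.int32(6902)], [np.int32(344), np.int32(175), np.int32(58), np.int32(63), np.int32(2146)], [np.int32(200), np.int32(286), np.int32(146), np.int32(70), np.int32(4403)]]
(268, 325) [ 94  13 141]
(268, 345) [ 14 145  81]
(345, 276) [ 18 110 114]
(400, 282) [ 18 113 120]
(355, 250) [ 19  95 193]
(420, 255) [ 19 100 168]
(385, 240) [ 21  86 104]
(337, 320) [ 90  10 107]
```

```bash
cat >> m.py <<'E'
i=max((i for i in range(1,n) if st[i,1]<200),key=lambda i:st[i,4]); x0,y0,w,h=st[i,:4]
xs=np.arange(x0+6,x0+w-12); ys=np.array([np.where(l[:,x]==i)[0].max() for x in xs])
k=np.ones(len(xs),bool)
for _ in range(5):
    f=np.polyfit(xs[k],ys[k],1); k=abs(ys-np.polyval(f,xs))<1.5
c=[xs[k].min(),xs[k].max()]; P=[pt(d,(x,np.polyval(f,x)+.5),0) for x in c]
u=P[1]-P[0]; print('n',k.sum(),len(xs),'rear edge pts',P,'yaw',np.degrees(np.arctan2(-u[0],u[1])))
# left/right ends of the component on the bottom face rows
by,bx=np.array([772,18]),np.radians(5.05)
B=np.array([[np.cos(bx),np.sin(bx)],[-np.sin(bx),np.cos(bx)]])
E=[pt(d,(x0,np.polyval(f,x0)-3),9),pt(d,(x0+w,np.polyval(f,x0+w)-20),36)]
print('rear edge in bay',[(B@(p-by)).round(1) for p in P],'rough ends in bay',[(B@(p-by)).round(1) for p in E])
E
python3 m.py
```

```text
[[np.int32(235), np.int32(175), np.int32(99), np.int32(120), np.int32(6924)], [np.int32(344), np.int32(175), np.int32(58), np.int32(63), np.int32(2142)], [np.int32(200), np.int32(286), np.int32(146), np.int32(70), np.int32(4399)]]
n 81 81 rear edge pts [array([653.23074365, -73.67205173]), array([639.76752634,  86.01841328])] yaw 4.819108320487057
rear edge in bay [array([-126.4,  -80.9]), array([-125.7,   79.4])] rough ends in bay [array([-126.6,  -92.3]), array([-145.2,  103.2])]
```

The crate is now squared to the bay (yaw 4.8°, centred within about 2 mm), with 126 mm still to go.

Request:
move_arm:
  targets: "1 0.6 0 0.02 0 0 0; 1 0.7 0 0.02 0 0 0; 1 0.7 0 0.02 0 0 0; 1 0.7 0 0.02 0 0 0; 1 0.7 0 0.02 0 0 0"

```text
clock: 15.03
eef_pos: [535.1, -4.0, 10.7]
tool_rot: [3.139, 0.008, 0.087]
force: [-9.5, -1.4, 6.8]
width: 85.1
gripper_force: 4.8
```

Request:
move_arm:
  targets: "1 0.7 0 0.02 0 0 0; 1 0.7 0 0.02 0 0 0; 1 0.7 0 0.02 0 0 0; 1 0.7 0 0.02 0 0 0; 1 0.7 0 0.02 0 0 0"

```text
clock: 15.45
eef_pos: [570.1, -0.7, 9.7]
tool_rot: [3.14, 0.008, 0.087]
force: [-9.0, -1.6, 6.5]
width: 85.1
gripper_force: 4.9
```

```bash
python3 m.py
```

```text
[[np.int32(344), np.int32(175), np.int32(58), np.int32(63), np.int32(2144)], [np.int32(232), np.int32(194), np.int32(100), np.int32(124), np.int32(7644)], [np.int32(200), np.int32(286), np.int32(147), np.int32(70), np.int32(4410)]]
n 82 82 rear edge pts [array([719.67052368, -60.30852359]), array([706.48686762,  92.97492959])] yaw 4.915817485890367
rear edge in bay [array([-59. , -73.4]), array([-58.7,  80.5])] rough ends in bay [array([-59.1, -84.1]), array([-75.4, 103. ])]
```

Request:
move_arm:
  targets: "1 0.7 0 0.02 0 0 0; 1 0.7 0 0.02 0 0 0; 1 0.7 0 0.02 0 0 0; 1 0.7 0 0.02 0 0 0; 1 0.6 0 0.02 0 0 0"

```text
clock: 15.92
eef_pos: [604.7, 2.5, 8.7]
tool_rot: [3.14, 0.007, 0.087]
force: [-8.9, -0.8, 6.7]
width: 85.1
gripper_force: 4.8
```

Request:
move_arm:
  targets: "1 0.4 0 0 0 0 0; 1 0.4 0 0 0 0 0; 1 0.3 0 0 0 0 0; 1 0.3 0 0 0 0 0; 1 0.2 0 0 0 0 0"

```text
clock: 16.33
eef_pos: [620.5, 4.0, 8.6]
tool_rot: [3.14, 0.006, 0.087]
force: [-7.7, -0.5, 6.0]
width: 85.6
gripper_force: 4.7
```

Request:
move_arm:
  targets: "1 0.2 0 0 0 0 0; 1 0.2 0 0 0 0 0; 1 0.2 0 0 0 0 0"

```text
clock: 16.58
eef_pos: [626.2, 4.4, 8.6]
tool_rot: [3.14, 0.007, 0.087]
force: [-9.2, -0.7, 6.2]
width: 85.2
gripper_force: 4.7
```

Still at sliding force. I go on in small steps until the force rises.

Request:
move_arm:
  targets: "1 0.2 0 0 0 0 0; 1 0.2 0 0 0 0 0; 1 0 0 0 0 0 0"

```text
clock: 16.83
eef_pos: [629.8, 4.8, 8.5]
tool_rot: [3.14, 0.008, 0.087]
force: [-11.0, -1.1, 6.6]
width: 85.7
gripper_force: 5.2
```

```bash
python3 - <<'E'
from h import *
a=get('scene');f=a['color'];hsv=cv2.cvtColor(f,cv2.COLOR_RGB2HSV)
# column profile across the board/batten gap
from cell import read_state
print(read_state()['eef_pos'],read_state()['force'])
for x in (235,280,322): print(x,[tuple(int(v) for v in hsv[y,x]) for y in range(308,350,2)])
E
```

```text
[629.73386417   4.7646145    8.48765037] [-10.18648361  -1.07077483   6.48124284]
235 [(18, 108, 127), (18, 107, 133), (18, 108, 127), (18, 108, 127), (19, 102, 132), (18, 109, 138), (18, 108, 137), (19, 103, 136), (17, 112, 112), (16, 145, 97), (15, 149, 94), (16, 72, 96), (15, 153, 100), (15, 148, 105), (15, 149, 101), (16, 148, 88), (16, 158, 87), (14, 150, 85), (15, 150, 80), (16, 153, 85), (14, 91, 81)]
280 [(22, 87, 108), (21, 83, 110), (22, 92, 108), (16, 157, 86), (16, 145, 88), (16, 145, 88), (17, 123, 91), (22, 87, 100), (21, 91, 112), (18, 109, 119), (17, 115, 115), (15, 148, 98), (16, 147, 99), (15, 146, 101), (15, 150, 104), (15, 154, 101), (16, 151, 101), (15, 154, 88), (16, 146, 84), (17, 151, 83), (14, 139, 81)]
322 [(19, 100, 171), (19, 101, 166), (19, 101, 167), (19, 103, 163), (19, 104, 164), (19, 101, 174), (19, 99, 185), (19, 97, 187), (19, 93, 203), (19, 96, 197), (19, 109, 133), (18, 109, 117), (16, 144, 145), (16, 148, 146), (16, 148, 145), (16, 147, 147), (15, 147, 146), (16, 145, 155), (15, 146, 103), (14, 146, 84), (14, 135, 85)]
```

Request:
move_arm:
  targets: "1 0.15 0 0 0 0 0; 1 0.15 0 0 0 0 0; 1 0.15 0 0 0 0 0"

```text
clock: 17.13
eef_pos: [629.6, 4.7, 8.1]
tool_rot: [3.139, 0.017, 0.087]
force: [-22.3, -0.7, 16.0]
width: 85.8
gripper_force: 11.2
```

Request:
move_arm:
  targets: "1 0.15 0 0 0 0 0; 1 0.15 0 0 0 0 0; 1 0 0 0 0 0 0"

```text
clock: 17.38
eef_pos: [629.7, 4.6, 7.7]
tool_rot: [3.138, 0.023, 0.087]
force: [-25.8, -0.6, 16.1]
width: 85.5
gripper_force: 12.8
```

The TCP has stopped at 629.7 mm and the force has risen to 26 N, so the board is seated on the back batten. I back straight off.

Request:
move_arm:
  targets: "1 -0.5 0 0 0 0 0; 1 -1 0 0 0 0 0; 1 -2 0 0 0 0 0; 1 -3 0 0 0 0 0; 1 -3 0 0 0 0 0"

```text
clock: 17.8
eef_pos: [547.2, -1.9, 9.2]
tool_rot: [-3.14, -0.003, 0.086]
force: [-0.3, -0.7, -0.9]
width: 85.4
gripper_force: 0.0
```

```bash
python3 - <<'E'
from h import *
from cell import read_state
s=read_state();print(s['eef_pos'],s['force'])
d=get('scene');hsv=cv2.cvtColor(d['color'],cv2.COLOR_RGB2HSV)
# board/batten colour boundary (hue/sat step) = batten's top edge seen against the board's rear face
out=[]
for x in range(215,328,4):
    s=cv2.blur(hsv,(3,1))[:,x,1].astype(int); r=range(318,336)
    y=max(r,key=lambda y:s[y+1]+s[y+2]-s[y-1]-s[y-2]); out.append((x,y))
print(out)
b=cv2.cvtColor(get('side')['color'],cv2.COLOR_RGB2HSV)
mm=cv2.inRange(hsv,(17,60,60),(24,125,255)); mm[:180]=0;mm[:,:190]=0;mm[:,345:]=0
for y in (315,320,322,324,326): 
    w=np.where(mm[y])[0]; print(y,w.min(),w.max(),pt(d,(w.min(),y),36).round(0),pt(d,(w.max(),y),36).round(0))
E
```

```text
[547.18466134  -1.90296269   9.24838751] [-0.31557597 -0.69022797 -0.85692175]
[(215, 324), (219, 324), (223, 324), (227, 324), (231, 332), (235, 332), (239, 325), (243, 326), (247, 326), (251, 326), (255, 327), (259, 327), (263, 327), (267, 327), (271, 328), (275, 328), (279, 328), (283, 329), (287, 329), (291, 329), (295, 329), (299, 329), (303, 330), (307, 330), (311, 330), (315, 331), (319, 331), (323, 331), (327, 331)]
315 226 327 [766. -66.] [734. 112.]
320 225 327 [778. -64.] [747. 114.]
322 225 327 [783. -62.] [752. 114.]
324 225 327 [788. -61.] [757. 115.]
326 250 326 [785. -16.] [762. 114.]
```

```bash
python3 -c "
from cell import order
print(order.finish_job())"
```

```text
the job is handed in; nothing more can be done
None
```

I handed the job in, with no verdict returned. The crate was pushed home between the battens until it stopped against the back batten at about 26 N; flush contact is inferred from that stop. The last picture measurement, 58 mm short of home, had it 3–5 mm off the bay's middle. The bottle, jar and mug were not touched as far as I could tell, and the arm was backed clear.

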